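# Load the desk tape holder

## Robot

A 6-joint arm with a two-finger parallel gripper is mounted at the origin on the work surface. World frame = base frame: x ahead of the robot, y to its left, z up, the work surface at z = 0. Lengths are in m, angles in rad, forces in N, time in s.
With the tool pointing down it reaches from about 0.225 to 0.875 m from the base axis. Payload 3.4 kg.
Tool frame: the origin (TCP) lies at the very end of the fingers, on their centre line; the grasp point (between the pads) lies 19 mm behind it (manip.hold_point_z is the distance from the TCP to the grasp point, in m); z points along the fingers, y is the line along which they close (so a half turn about z gives the same grasp; the last joint's range is limited). The gripper opens to 85 mm and grips with 20 to 120 N. Pads are 22 mm wide; open, the fingers measure 114 mm over their backs; the gripper's body (76 mm by 85 mm) begins 54 mm behind the grasp point. The pads swing forward as they close: fully open they stand 13 mm farther back than shut.
Start: joints at [-0.121, 0.276, 1.505, -0, 1.361, -0.121], TCP at [0.575, -0, 0.231] pointing down, gripper open.
Joint ranges: [-2.89, 2.89], [-0.75, 2.08], [0.22, 2.7], [-1.18, 4.32], [0.11, 2.71], [-2.7, 2.7]. Speed limits (rad/s): [2.57, 2.57, 3.14, 3.14, 3.14, 3.14].

## Interface

Orientations are given as a unit quaternion [w, x, y, z].
In Python, from rig import readout, viewer, order, manip gives the robot as it stands. The module is installed in compiled form; this text tells all that it offers.
- The arm moves only by the tool send_rows, never from a script. Its arguments are lists of equal length, an entry for each row: "xyz": the shift along the world's x, y, z in m, a list of three; "delta_rot": the turn, a rotation vector about the world's x, y, z in degrees, a list of three. In form: {"xyz": [[tx, ty, tz], ...], "delta_rot": [[wx, wy, wz], ...]}. A call has 1 to 12 rows; each row shifts and turns the commanded pose from where the row before left it; what a row does not reach is not made up. A row lasts 1/10 s, in which the tool goes at most 50 mm and 8.59 degrees, less where a joint would pass 70% of its speed; a pose out of reach is approached as far as the arm can. A call with a gripper value outside its range is refused whole. "gripper" is the finger opening in m, from 0 to 0.0854, set as the call begins (left out, the last holds). The fingers move at their own pace and stop on an object; "force" is the grip in N (left out, the last holds). Time passes only in rows, so rows that do not move let the fingers close. It gives the time, the measured TCP pose, the force, the opening and the grip force at its end, in the units of the state.
- readout.get_state(): the state, without advancing time (a new reading comes with each control period).
- viewer.get_image(name): name is "scene" or "side" or "wrist"; returns a dict with "color" (384x512x3 uint8, red, green, blue), "depth" (384x512 float32, m along the optical axis (not along the pixel's ray), 0 where there is no reading), "K" (3x3 intrinsics, pixels), "camera_from_world" (4x4, takes a point from world to camera coordinates). Camera axes: x right, y up, looking along -z (the intrinsics and any distortion apply to the point x, -y, -z); pixel columns grow to the right and rows downward; lengths in m; the calibration is good to about 2 mm. A picture is of the moment at which its call begins.
- order.sign_off(): hands the job in; it is judged then, once.
The state is a dict: "clock": time; "qpos": joint angles; "qd": joint speeds; "effort": joint torques, N m; "position": TCP position; "ee_rot": TCP orientation; "contact_force": force on the tool from outside, world axes, zero at the start; "moment": the same for the moment, N m; "width": finger opening in m; "gripper_force": force on a finger pad.
Only numpy, scipy, OpenCV 4.12 (cv2) and the standard library are available. Lean on these libraries where they do the work, as an engineer would, in place of code of your own. Each camera call takes 0.05 s, during which the arm holds its last target. There are 200 camera calls.

## Task

Load the tape holder on the dormitory desk: thread the red roll of tape onto the steel rod first, up to the post, then the green roll next to it, and push the blue end cap over the end of the rod, fully home. Leave both rolls hanging on the rod and let go of everything; the yellow roll is not needed.

Things in the scene. Friction and masses are not known exactly. Their poses are not given: they have to be found in the camera images.
- rod_tip (a point): Centre of the free end of the fixed tape holder's bare steel rod: diameter 16 mm, level, axis 115 mm above the desk. The rod runs 106 mm along this point's +y to the face of a black post, 36 mm wide, 16 mm thick, top 20 mm above the rod's axis. A black foot plate, 100 mm wide, 12 mm high, lies under rod and post and reaches 19 mm past the tip. z is up.
- red_roll_center (a point): Centre of the red tape roll: ring of outer diameter 60, hole 38, width 30 mm, about 70 g; hole axis level, along the point's y. It stands on its rim in a fixed wooden trough (floor 12 mm, rails 20 mm above the desk, rails 60 mm wide overall), centre 42 mm above the desk. Red, green and yellow rolls stand there in any order, one axis, 62 mm apart. Hold it from above across its diameter.
- green_roll_center (a point): Centre of the green tape roll; same shape, size and rack as the red one. The yellow roll of the same shape is a bystander.
- cap_center (a point): Centre of the loose end cap: blue block 50 mm wide (x), 40 long (y), 50 high (z), 70 g, standing on the desk, centre 25 mm up. A square bore, 34 mm wide and high, 32 mm deep, opens in its +y face, turned roughly towards the robot's left; the bore's white floor is 12 mm from the centre towards -y. Fully home, the rod's end touches that floor and the two rolls have 14 mm of play in all.
Mind the look-alikes: they are no part of the job. There is more than one size of the part that bears rod_tip; the job needs the smallest. Of the things that look like the part that bears green_roll_center, the larger one is meant.

How it is judged:
By the outcome, as a careful person would: the job done as asked, in the order asked, and still so for the second after the job is handed in, with the robot touching nothing.
It also fails if it takes over 72 s, if anything falls off the work surface, if the arm or the gripper's body presses on something with over 40 N, if the wrist force passes 120 N, or if a joint passes its speed limit or range.

## Working session

There is one attempt and no reset: what is moved stays moved. The work goes in short steps, Python scripts to look and compute and a tool call to move; the robot and the scene stay as the last step left them, time stands still between calls to the robot, and variables do not carry over. Pictures are saved under pics/ and viewed, at most 10 in all, crops included, and the job is handed in when it is done.

Besides the shell and the picture viewer there is one more tool, called as name(argument=value, ...) on one line, values as JSON. send_rows: Moves the arm, as the interface text tells. Its arguments: {"type":"object","properties":{"xyz":{"type":"array"},"delta_rot":{"type":"array"},"gripper":{"type":"number"},"force":{"type":"number"}},"required":["xyz","delta_rot"]}

```bash
mkdir -p pics
cat > h.py <<'E'
import numpy as np, cv2
from rig import readout, viewer, order, manip
def img(n,save=None):
    d=viewer.get_image(n)
    if save: cv2.imwrite('pics/'+save,cv2.cvtColor(d['color'],cv2.COLOR_RGB2BGR))
    return d
def cloud(d):
    """world point per pixel from depth"""
    z=d['depth'];K=d['K'];v,u=np.mgrid[:z.shape[0],:z.shape[1]]
    p=np.stack([(u-K[0,2])/K[0,0]*z,-(v-K[1,2])/K[1,1]*z,-z,np.ones_like(z)],-1)
    return (p@np.linalg.inv(d['camera_from_world']).T)[...,:3]
E
python3 - <<'E'
from h import *
a=img('scene');b=img('side')
np.savez('first.npz',sc=a['color'],sd=a['depth'],ic=b['color'],idp=b['depth'],P=cloud(a),Q=cloud(b))
cv2.imwrite('pics/a.png',cv2.cvtColor(np.hstack([a['color'],b['color']]),cv2.COLOR_RGB2BGR)[:, :])
im=cv2.imread('pics/a.png')
cv2.imwrite('pics/a.png',np.vstack([im[:,:512],im[:,512:]])[:768]) 
for n,d in(('scene',a),('side',b)):
    cv2.imwrite(f'pics/{n}0.png',cv2.resize(cv2.cvtColor(d['color'],cv2.COLOR_RGB2BGR),(800,600)))
    c=np.linalg.inv(d['camera_from_world']);print(n,c[:3,3].round(3),(-c[:3,2]).round(3),d['K'].round(1).tolist(),(d['depth']>0).mean())
E
```

```text
scene [ 1.352 -0.096  0.768] [-0.8    0.037 -0.599] [[492.8, 0.0, 252.7], [0.0, 492.8, 191.5], [0.0, 0.0, 1.0]] 0.9959971110026041
side [ 0.301 -1.047  0.967] [ 0.085  0.748 -0.659] [[438.3, 0.0, 258.5], [0.0, 438.3, 184.9], [0.0, 0.0, 1.0]] 0.9963175455729166
```

View pics/scene0.png

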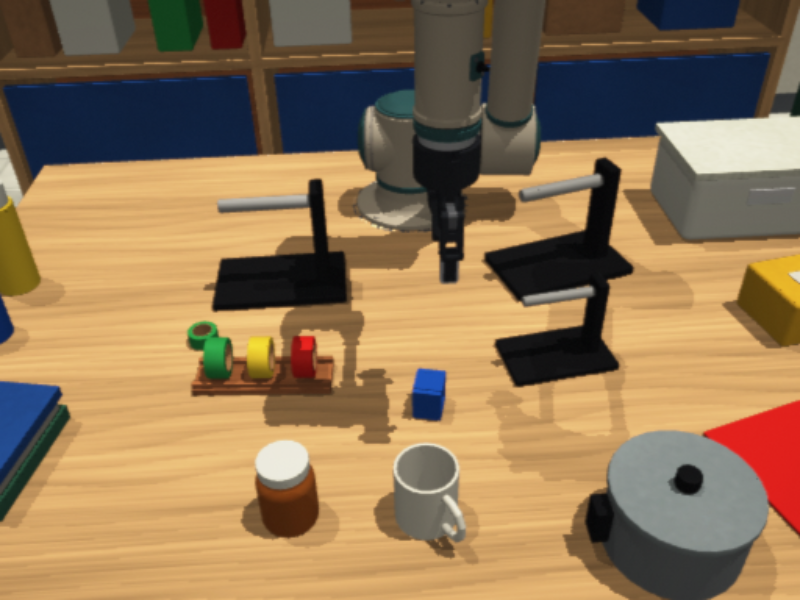

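View pics/side0.png

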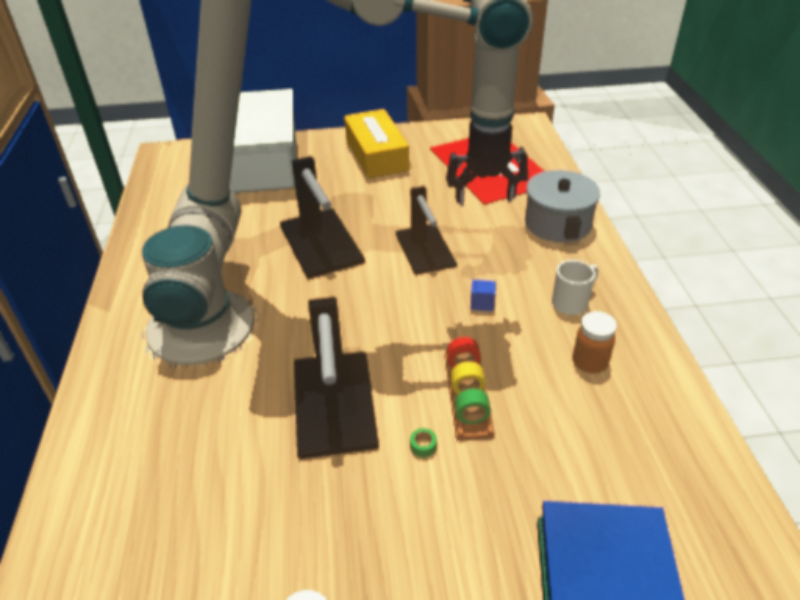

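Scene view: three holders, at (280,245), (560,240) and (560,325); the last looks smallest. Two green rings: one in the rack at (218,358), one smaller and lying flat at (203,333). Red is at (304,356), yellow at (260,357), and the blue cap at (429,394). I pick the front holder and the rack's green roll, then measure them and check in a crop.

Run:
```python
from h import *
f=np.load('first.npz')
def comps(col,P,name):
    h=cv2.cvtColor(col,cv2.COLOR_RGB2HSV);H,S,V=[h[...,i].astype(int) for i in range(3)]
    ws=(P[...,0]>.15)&(P[...,0]<.95)&(abs(P[...,1])<.5)&(P[...,2]<.25)
    M={'red':((H<6)|(H>174))&(S>170)&(V>90),'green':(H>45)&(H<80)&(S>140),'yellow':(H>20)&(H<30)&(S>170),'blue':(H>105)&(H<130)&(S>140),
       'rod':(S<40)&(V>90)&(P[...,2]>.08)&(P[...,2]<.2),'black':(V<45)}
    for k,m in M.items():
        n,l,st,c=cv2.connectedComponentsWithStats((m&ws&(P[...,2]>.005)).astype(np.uint8))
        for i in range(1,n):
            if st[i,4]>40:
                p=P[l==i];print(name,k,st[i].tolist(),'lo',np.percentile(p,2,0).round(3),'hi',np.percentile(p,98,0).round(3),'med',np.median(p,0).round(3))
comps(f['sc'],f['P'],'scene');comps(f['ic'],f['Q'],'side')
s=f['sc'][170:260,110:410];cv2.imwrite('pics/crop.png',cv2.cvtColor(cv2.resize(s,None,fx=2.6,fy=2.6,interpolation=2),cv2.COLOR_RGB2BGR))
```

```text
scene red [186, 215, 16, 26, 343] lo [ 0.493 -0.206  0.033] hi [ 0.538 -0.176  0.073] med [ 0.528 -0.191  0.062]
scene red [451, 257, 61, 85, 1649] lo [0.632 0.357 0.005] hi [0.807 0.476 0.009] med [0.7   0.408 0.006]
scene green [121, 207, 26, 35, 457] lo [ 0.402 -0.369  0.007] hi [ 0.529 -0.301  0.072] med [ 0.513 -0.319  0.054]
scene yellow [158, 215, 17, 27, 370] lo [ 0.491 -0.268  0.025] hi [ 0.533 -0.238  0.072] med [ 0.524 -0.252  0.06 ]
scene blue [265, 236, 20, 32, 547] lo [ 0.56  -0.039  0.007] hi [0.61  0.003 0.052] med [ 0.601 -0.019  0.047]
scene rod [438, 101, 17, 30, 281] lo [0.158 0.475 0.082] hi [0.208 0.499 0.146] med [0.197 0.488 0.127]
scene rod [334, 111, 51, 16, 303] lo [0.24  0.163 0.158] hi [0.285 0.293 0.17 ] med [0.265 0.229 0.165]
scene rod [140, 125, 57, 9, 335] lo [ 0.258 -0.32   0.158] hi [ 0.274 -0.186  0.17 ] med [ 0.268 -0.251  0.164]
scene rod [335, 183, 45, 12, 248] lo [0.484 0.125 0.114] hi [0.507 0.223 0.123] med [0.496 0.174 0.12 ]
scene rod [389, 276, 103, 77, 5663] lo [0.75  0.165 0.094] hi [0.897 0.313 0.099] med [0.832 0.238 0.097]
scene rod 
[... 1468 characters left out ...]
 [0.894 0.305 0.102] med [0.817 0.223 0.097]
side rod [267, 125, 11, 18, 65] lo [0.48  0.121 0.116] hi [0.499 0.217 0.126] med [0.489 0.174 0.121]
side rod [357, 170, 24, 13, 64] lo [ 0.727 -0.078  0.08 ] hi [ 0.799 -0.029  0.089] med [ 0.759 -0.066  0.085]
side rod [204, 200, 11, 45, 369] lo [ 0.251 -0.327  0.157] hi [ 0.272 -0.185  0.172] med [ 0.262 -0.264  0.167]
side rod [373, 200, 21, 16, 281] lo [ 0.722 -0.233  0.092] hi [ 0.776 -0.181  0.104] med [ 0.749 -0.209  0.1  ]
side black [188, 102, 18, 51, 436] lo [0.211 0.26  0.015] hi [0.255 0.306 0.185] med [0.229 0.296 0.071]
side black [189, 229, 36, 45, 606] lo [ 0.198 -0.295  0.013] hi [ 0.289 -0.148  0.028] med [ 0.237 -0.207  0.017]
```

View pics/crop.png

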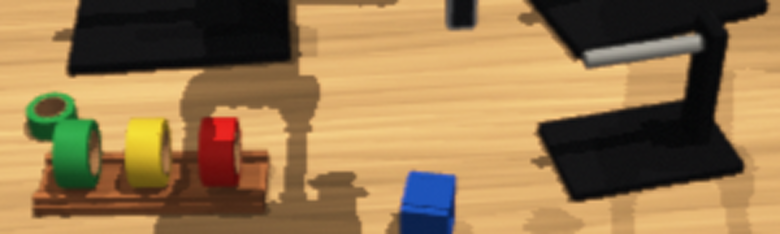

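The crop confirms it: the small front holder has its tip at crop (590,58), the rack's large green roll is at (77,152), and the flat green ring at (50,112) is the decoy. Next I fit the axes.

Run:
```python
from h import *
f=np.load('first.npz')
def hsv(c): h=cv2.cvtColor(c,cv2.COLOR_RGB2HSV).astype(int); return h[...,0],h[...,1],h[...,2]
for n,c,P in(('scene',f['sc'],f['P']),('side',f['ic'],f['Q'])):
    H,S,V=hsv(c);X,Y,Z=P[...,0],P[...,1],P[...,2]
    rod=(X>.46)&(X<.53)&(Y>.09)&(Y<.24)&(Z>.105)&(Z<.13)&(S<60)&(V>70)
    p=P[rod];vx,vy,x0,y0=cv2.fitLine(p[:,:2].astype(np.float32),cv2.DIST_HUBER,0,.001,.001).ravel()
    if vy<0: vx,vy=-vx,-vy
    t=(p[:,:2]-[x0,y0])@[vx,vy];a,b=np.percentile(t,[1,99])
    print(n,'rod yaw',np.degrees(np.arctan2(-vx,vy)).round(1),'tip',(x0+a*vx).round(4),(y0+a*vy).round(4),'post end',(x0+b*vx).round(4),(y0+b*vy).round(4),'zmax',p[:,2].max().round(3),rod.sum())
    for k,m in {'r':((H<6)|(H>174)),'y':(H>20)&(H<30),'g':(H>45)&(H<80)}.items():
        q=P[m&(S>140)&(Z>.055)&(Z<.085)&(X>.45)&(X<.56)&(Y>-.36)&(Y<-.15)]
        t=q[q[:,2]>.066]
        print(n,k,'top strip mean',t.mean(0).round(4),'y',np.percentile(t[:,1],[2,98]).round(4),'x',np.percentile(t[:,0],[2,98]).round(4),len(t))
    q=P[(H>105)&(H<130)&(S>120)&(Z>.044)&(Z<.06)&(X>.53)&(X<.64)&(abs(Y)<.08)]
    print(n,'cap',cv2.minAreaRect(q[:,:2].astype(np.float32)*1000))
s=readout.get_state();print(s['position'],s['ee_rot'],s['width'],manip.hold_point_z)
```

```text
scene rod yaw 7.4 tip 0.5034 0.1229 post end 0.4904 0.2235 zmax 0.124 286
scene r top strip mean [ 0.5106 -0.1903  0.0696] y [-0.2042 -0.1769] x [0.4922 0.5256] 127
scene y top strip mean [ 0.5068 -0.2522  0.0694] y [-0.2675 -0.2382] x [0.4864 0.523 ] 133
scene g top strip mean [ 0.5031 -0.3151  0.0695] y [-0.3288 -0.3005] x [0.4855 0.5184] 127
scene cap ((583.115234375, -17.524024963378906), (37.82615280151367, 50.93879699707031), 76.08232116699219)
side rod yaw 9.7 tip 0.4989 0.1182 post end 0.4798 0.2299 zmax 0.126 87
side r top strip mean [ 0.5049 -0.195   0.0705] y [-0.2082 -0.1795] x [0.4876 0.5232] 103
side y top strip mean [ 0.5009 -0.2558  0.0708] y [-0.2702 -0.2395] x [0.4832 0.5197] 121
side g top strip mean [ 0.4969 -0.3175  0.0712] y [-0.3289 -0.3058] x [0.481 0.513] 80
side cap ((579.760009765625, -23.710819244384766), (35.50360107421875, 44.385005950927734), 78.8097152709961)
[5.74533810e-01 5.08885929e-05 2.30526133e-01] [-6.40939404e-04  7.07098434e-01  7.07114651e-01 -5.13447923e-04] 0.08536628244841266 0.0187
```

send_rows(xyz=[[-0.007, -0.02, -0.008], [-0.007, -0.02, -0.008], [-0.007, -0.02, -0.008], [-0.007, -0.02, -0.008], [-0.007, -0.02, -0.008], [-0.007, -0.02, -0.008], [-0.007, -0.02, -0.008], [-0.007, -0.02, -0.008], [-0.006, -0.016, -0.008], [-0.006, -0.016, -0.008], [0, 0, 0], [0, 0, 0]], delta_rot=[[0, 0, -0.4], [0, 0, -0.4], [0, 0, -0.4], [0, 0, -0.4], [0, 0, -0.4], [0, 0, -0.4], [0, 0, -0.4], [0, 0, -0.4], [0, 0, -0.4], [0, 0, 0], [0, 0, 0], [0, 0, 0]], gripper=0.0854, force=30)

```text
clock: 1.3
position: [0.5069, -0.1918, 0.1511]
ee_rot: [-0.001, 0.729, 0.684, 0.0]
contact_force: [0.3, 0.8, -0.4]
width: 0.0855
gripper_force: 0.0
```

Run:
```python
from h import *
w=img('wrist');P=cloud(w);cv2.imwrite('pics/w1.png',cv2.cvtColor(w['color'],cv2.COLOR_RGB2BGR))
h=cv2.cvtColor(w['color'],cv2.COLOR_RGB2HSV).astype(int);H,S=h[...,0],h[...,1]
for k,m in {'r':((H<6)|(H>174)),'y':(H>20)&(H<30),'g':(H>45)&(H<80)}.items():
    t=P[m&(S>140)&(P[...,2]>.05)&(P[...,2]<.09)]
    if len(t)>30: print(k,len(t),t.mean(0).round(4),np.percentile(t,[2,98],axis=0).round(4).tolist(),cv2.minAreaRect(t[:,:2].astype(np.float32)*1000))
print(readout.get_state()['position'])
```

```text
r 1819 [ 0.5058 -0.1898  0.0673] [[0.4809, -0.2044, 0.0556], [0.5311, -0.176, 0.0723]] ((407.931396484375, -185.73194885253906), (29.6488037109375, 251.1879425048828), 87.1917495727539)
y 1830 [ 0.5006 -0.2496  0.0658] [[0.4739, -0.2663, 0.052], [0.5273, -0.2363, 0.0722]] ((398.60858154296875, -232.9298858642578), (68.39521026611328, 266.75189208984375), 71.91620635986328)
g 1257 [ 0.496  -0.3111  0.0669] [[0.4712, -0.3275, 0.0549], [0.5224, -0.2985, 0.0722]] ((396.7818603515625, -256.399658203125), (46.19146728515625, 288.846923828125), 60.52500534057617)
[ 0.50722105 -0.19152557  0.15139695]
```

View pics/w1.png

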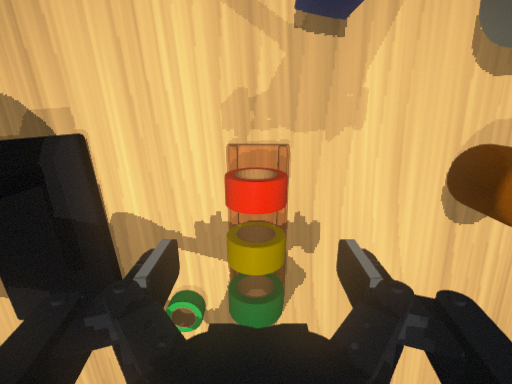

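Wrist view: red at (256,190), yellow (256,247) and green (256,300) in the trough, lined up with the tool. I descend on red.

send_rows(xyz=[[-0.001, 0, -0.02], [0, 0, -0.02], [0, 0, -0.02], [0, 0, -0.02], [0, 0, -0.02], [0, 0, -0.015], [0, 0, -0.01], [0, 0, 0], [0, 0, 0]], delta_rot=[[0, 0, 0], [0, 0, 0], [0, 0, 0], [0, 0, 0], [0, 0, 0], [0, 0, 0], [0, 0, 0], [0, 0, 0], [0, 0, 0]])

```text
clock: 2.25
position: [0.5066, -0.1918, 0.0268]
ee_rot: [0.0, 0.729, 0.685, 0.0]
contact_force: [0.9, 0.4, -0.4]
width: 0.0851
gripper_force: 0.0
```

send_rows(xyz=[[0, 0, 0], [0, 0, 0], [0, 0, 0], [0, 0, 0], [0, 0, 0], [0, 0, 0], [0, 0, 0], [0, 0, 0]], delta_rot=[[0, 0, 0], [0, 0, 0], [0, 0, 0], [0, 0, 0], [0, 0, 0], [0, 0, 0], [0, 0, 0], [0, 0, 0]], gripper=0.05, force=30)

```text
clock: 3.05
position: [0.5063, -0.1923, 0.0272]
ee_rot: [0.001, 0.729, 0.684, 0.0]
contact_force: [-0.5, 1.1, 5.8]
width: 0.0583
gripper_force: 34.0
```

send_rows(xyz=[[0, 0, 0.01], [0, 0, 0.02], [0, 0, 0.02], [0, 0, 0.02], [0, 0, 0.03], [0, 0, 0.03], [0, 0, 0], [0, 0, 0]], delta_rot=[[0, 0, 0], [0, 0, 0], [0, 0, 0], [0, 0, 0], [0, 0, 0], [0, 0, 0], [0, 0, 0], [0, 0, 0]])

```text
clock: 3.85
position: [0.5062, -0.1921, 0.1571]
ee_rot: [0.001, 0.729, 0.685, 0.0]
contact_force: [-0.1, -0.5, -1.2]
width: 0.0576
gripper_force: 33.4
```

send_rows(xyz=[[0, 0.022, 0], [0, 0.022, 0], [0, 0.022, 0], [0, 0.022, 0], [0, 0.022, 0], [0, 0.022, 0], [0, 0.022, 0], [0, 0.022, 0], [-0.001, 0.022, 0], [-0.001, 0.022, 0], [0, 0.022, 0], [0, 0.02, 0]], delta_rot=[[0, 0, 1.2], [0, 0, 1.2], [0, 0, 1.2], [0, 0, 1.2], [0, 0, 1.2], [0, 0, 1.2], [0, 0, 1.2], [0, 0, 1.2], [0, 0, 1.2], [0, 0, 1.2], [0, 0, 0.6], [0, 0, 0]])

```text
clock: 5.05
position: [0.5026, 0.071, 0.1546]
ee_rot: [-0.001, 0.649, 0.761, -0.001]
contact_force: [-0.3, 0.4, -0.2]
width: 0.0578
gripper_force: 33.3
```

send_rows(xyz=[[0, 0, -0.015], [0, 0, -0.015], [0, 0, -0.015], [0, 0, -0.012], [0, 0, 0], [0, 0, 0]], delta_rot=[[0, 0, 0], [0, 0, 0], [0, 0, 0], [0, 0, 0], [0, 0, 0], [0, 0, 0]])

```text
clock: 5.65
position: [0.5037, 0.0699, 0.0988]
ee_rot: [-0.001, 0.65, 0.76, -0.0]
contact_force: [-0.7, 0.4, -0.5]
width: 0.0582
gripper_force: 33.3
```

```bash
cat >> h.py <<'E'
def rodfit():
    for n in('wrist','scene','side'):
        d=img(n,n+'_r.png');P=cloud(d);h=cv2.cvtColor(d['color'],cv2.COLOR_RGB2HSV).astype(int)
        X,Y,Z=P[...,0],P[...,1],P[...,2]
        m=((X>.46)&(X<.53)&(Y>.1)&(Y<.24)&(Z>.105)&(Z<.13)&(h[...,1]<60)&(h[...,2]>70)).astype(np.uint8)
        nn,l,st,c=cv2.connectedComponentsWithStats(m);
        if nn<2: continue
        p=P[l==1+st[1:,4].argmax()]
        vx,vy,x0,y0=cv2.fitLine(p[:,:2].astype(np.float32),cv2.DIST_HUBER,0,.001,.001).ravel()
        if vy<0: vx,vy=-vx,-vy
        t=(p[:,:2]-[x0,y0])@[vx,vy];a,b=np.percentile(t,[1,99])
        print(n,'rod yaw',np.degrees(np.arctan2(-vx,vy)).round(1),'lo',(x0+a*vx).round(4),(y0+a*vy).round(4),'hi',(x0+b*vx).round(4),(y0+b*vy).round(4),'z',np.percentile(p[:,2],[50,98]).round(4),len(p))
E
python3 - <<'E'
from h import *
rodfit();print(readout.get_state()['position'])
w=[cv2.imread(f'pics/{n}_r.png') for n in('wrist','scene')]
cv2.imwrite('pics/m1.png',np.hstack([cv2.resize(w[0],(400,300)),cv2.resize(w[1][130:280,270:420],(300,300))]))
E
```

```text
wrist rod yaw 8.7 lo 0.4987 0.1232 hi 0.4894 0.1837 z [0.1211 0.1231] 5940
scene rod yaw 9.3 lo 0.5053 0.123 hi 0.4888 0.2242 z [0.1194 0.1239] 288
side rod yaw 3.4 lo 0.4823 0.2052 hi 0.4808 0.2303 z [0.1207 0.1247] 16
[0.50458867 0.06995806 0.09993656]
```

View pics/m1.png

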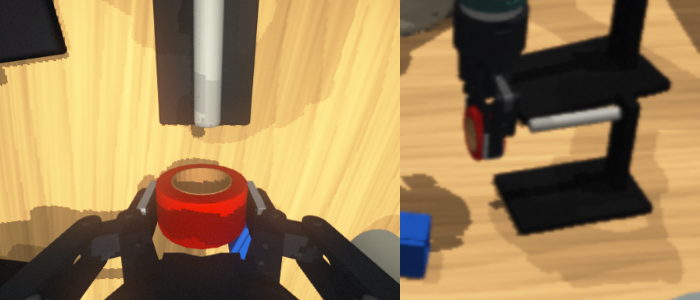

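Wrist crop (left): the rod tip at (207,122) is in line with the red hole at (203,182), so I thread it on.

send_rows(xyz=[[0.002, 0.005, 0], [-0.001, 0.01, 0], [-0.0015, 0.01, 0], [-0.0015, 0.01, 0], [-0.0015, 0.01, 0], [-0.0015, 0.01, 0], [-0.0015, 0.01, 0], [-0.0015, 0.01, 0], [-0.0015, 0.01, 0], [-0.0015, 0.01, 0], [-0.0015, 0.01, 0], [-0.0015, 0.01, 0]], delta_rot=[[0, 0, 0], [0, 0, 0], [0, 0, 0], [0, 0, 0], [0, 0, 0], [0, 0, 0], [0, 0, 0], [0, 0, 0], [0, 0, 0], [0, 0, 0], [0, 0, 0], [0, 0, 0]])

```text
clock: 7.0
position: [0.4899, 0.1858, 0.0993]
ee_rot: [0.0, 0.649, 0.76, 0.0]
contact_force: [-0.4, -0.0, -1.0]
width: 0.0579
gripper_force: 33.3
```

send_rows(xyz=[[-0.001, 0.006, 0], [-0.001, 0.006, 0], [-0.001, 0.006, 0], [-0.0005, 0.003, 0], [0, 0, 0], [0, 0, 0]], delta_rot=[[0, 0, 0], [0, 0, 0], [0, 0, 0], [0, 0, 0], [0, 0, 0], [0, 0, 0]])

```text
clock: 7.6
position: [0.4865, 0.2059, 0.0993]
ee_rot: [0.0, 0.649, 0.76, -0.0]
contact_force: [0.4, 0.3, -0.5]
width: 0.0578
gripper_force: 33.3
```

send_rows(xyz=[[-0.0003, 0.002, 0], [-0.0003, 0.002, 0], [0, 0.0015, -0.005], [0, 0, -0.004], [0, 0, 0], [0, 0, 0]], delta_rot=[[0, 0, 0], [0, 0, 0], [0, 0, 0], [0, 0, 0], [0, 0, 0], [0, 0, 0]])

```text
clock: 8.2
position: [0.4864, 0.2105, 0.0898]
ee_rot: [0.001, 0.649, 0.76, -0.001]
contact_force: [1.7, -4.3, -1.6]
width: 0.0576
gripper_force: 33.1
```

Run:
```python
from h import *
a=img('scene')['color'][130:280,300:420];b=img('side')['color'][80:180,230:310]
cv2.imwrite('pics/m2.png',cv2.cvtColor(np.hstack([cv2.resize(a,(400,500),interpolation=2),cv2.resize(b,(400,500),interpolation=2)]),cv2.COLOR_RGB2BGR))
```

```text
(no output)
```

View pics/m2.png

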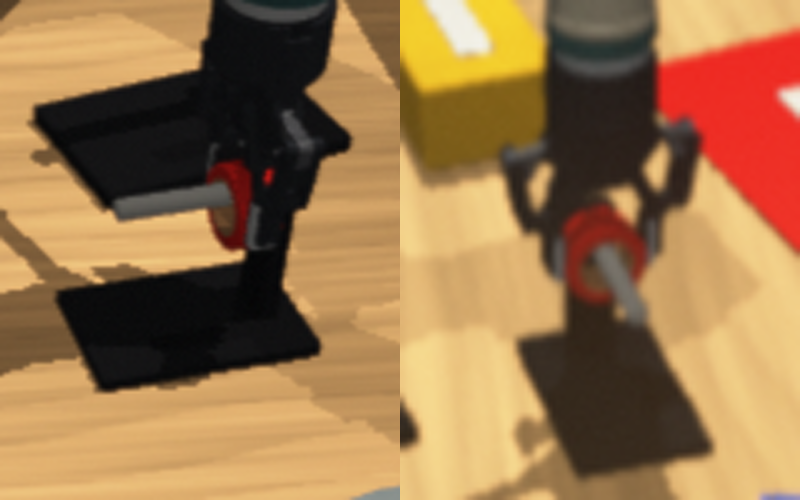

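The rod tip at (120,210) in the left crop shows red threaded and up against the post. The -4 N along y confirms the contact, so I release.

send_rows(xyz=[[0, 0, -0.001], [0, 0, 0], [0, 0, 0], [0, 0, 0], [0, 0, 0]], delta_rot=[[0, 0, 0], [0, 0, 0], [0, 0, 0], [0, 0, 0], [0, 0, 0]], gripper=0.0854)

```text
clock: 8.8
position: [0.4859, 0.2117, 0.0894]
ee_rot: [-0.0, 0.649, 0.76, 0.0]
contact_force: [0.6, -0.4, -0.0]
width: 0.0853
gripper_force: 0.0
```

send_rows(xyz=[[0, 0, 0.01], [0, 0, 0.02], [0, 0, 0.02], [0, 0, 0.025], [0, 0, 0.025], [0, -0.02, 0], [0, -0.025, 0], [0, -0.03, 0], [0, -0.03, 0], [0, -0.03, 0], [0, -0.03, 0], [0, -0.03, 0]], delta_rot=[[0, 0, 0], [0, 0, 0], [0, 0, 0], [0, 0, 0], [0, 0, 0], [0, 0, -1.8], [0, 0, -1.8], [0, 0, -1.8], [0, 0, -1.8], [0, 0, -1.8], [0, 0, -1.8], [0, 0, -1.8]])

```text
clock: 10.0
position: [0.486, 0.0154, 0.1903]
ee_rot: [0.001, 0.729, 0.684, 0.0]
contact_force: [0.3, 0.6, 0.7]
width: 0.0856
gripper_force: 0.0
```

send_rows(xyz=[[0, -0.03, 0], [0, -0.03, 0], [0, -0.03, 0], [0, -0.03, 0], [0.002, -0.03, 0], [0.002, -0.03, 0], [0.002, -0.03, 0], [0.002, -0.03, 0], [0.003, -0.03, -0.01], [0.003, -0.03, -0.015], [0, -0.03, -0.015], [0, 0, 0]], delta_rot=[[0, 0, 0], [0, 0, 0], [0, 0, 0], [0, 0, 0], [0, 0, 0], [0, 0, 0], [0, 0, 0], [0, 0, 0], [0, 0, 0], [0, 0, 0], [0, 0, 0], [0, 0, 0]])

```text
clock: 11.2
position: [0.4993, -0.3166, 0.1478]
ee_rot: [-0.0, 0.73, 0.683, -0.001]
contact_force: [0.7, 0.1, 0.3]
width: 0.0856
gripper_force: 0.0
```

Run:
```python
from h import *
w=img('wrist');P=cloud(w)
h=cv2.cvtColor(w['color'],cv2.COLOR_RGB2HSV).astype(int);H,S=h[...,0],h[...,1]
t=P[(H>45)&(H<80)&(S>140)&(P[...,2]>.05)&(P[...,2]<.09)&(P[...,0]>.44)]
print('g',len(t),np.percentile(t,[2,98],axis=0).round(4).tolist())
P=cloud(img('scene',save='s2.png'));h=cv2.cvtColor(cv2.imread('pics/s2.png'),cv2.COLOR_BGR2HSV).astype(int);H,S=h[...,0],h[...,1]
t=P[((H<6)|(H>174))&(S>140)&(P[...,2]>.05)&(P[...,0]<.6)&(P[...,1]>.1)]
print('r',len(t),np.percentile(t,[2,98],axis=0).round(4).tolist())
print(readout.get_state()['position'])
```

```text
g 1980 [[0.4712, -0.3273, 0.0542], [0.5231, -0.2989, 0.0723]]
r 452 [[0.4689, 0.1929, 0.0815], [0.5158, 0.2337, 0.1334]]
[ 0.49969231 -0.31361181  0.14937203]
```

send_rows(xyz=[[-0.002, 0, -0.02], [0, 0.001, -0.02], [0, 0, -0.02], [0, 0, -0.02], [0, 0, -0.02], [0, 0, -0.015], [0, 0, -0.006], [0, 0, 0], [0, 0, 0]], delta_rot=[[0, 0, 0], [0, 0, 0], [0, 0, 0], [0, 0, 0], [0, 0, 0], [0, 0, 0], [0, 0, 0], [0, 0, 0], [0, 0, 0]])

```text
clock: 12.2
position: [0.4987, -0.3125, 0.0295]
ee_rot: [0.001, 0.729, 0.685, 0.0]
contact_force: [0.5, -0.2, 0.8]
width: 0.0855
gripper_force: 0.0
```

send_rows(xyz=[[0, 0, 0], [0, 0, 0], [0, 0, 0], [0, 0, 0], [0, 0, 0], [0, 0, 0], [0, 0, 0], [0, 0, 0]], delta_rot=[[0, 0, 0], [0, 0, 0], [0, 0, 0], [0, 0, 0], [0, 0, 0], [0, 0, 0], [0, 0, 0], [0, 0, 0]], gripper=0.05, force=30)

```text
clock: 13.0
position: [0.4982, -0.3129, 0.0293]
ee_rot: [0.001, 0.729, 0.685, 0.0]
contact_force: [-0.9, 0.6, 6.1]
width: 0.0579
gripper_force: 33.3
```

send_rows(xyz=[[0, 0, 0.01], [0, 0, 0.02], [0, 0, 0.02], [0, 0, 0.02], [0, 0, 0.03], [0, 0, 0.03], [0, 0, 0], [0, 0, 0]], delta_rot=[[0, 0, 0], [0, 0, 0], [0, 0, 0], [0, 0, 0], [0, 0, 0], [0, 0, 0], [0, 0, 0], [0, 0, 0]])

```text
clock: 13.8
position: [0.498, -0.3126, 0.1591]
ee_rot: [0.001, 0.729, 0.685, 0.0]
contact_force: [-0.2, -0.6, -1.5]
width: 0.0578
gripper_force: 32.7
```

send_rows(xyz=[[0, 0.02, 0], [0, 0.03, 0], [0, 0.033, 0], [0, 0.035, 0], [0, 0.035, 0], [0.001, 0.035, 0], [0.001, 0.035, 0], [0.001, 0.035, 0], [0.001, 0.035, 0], [0.001, 0.035, 0], [0.001, 0.033, 0], [0.001, 0.022, 0]], delta_rot=[[0, 0, 1.1], [0, 0, 1.1], [0, 0, 1.1], [0, 0, 1.1], [0, 0, 1.1], [0, 0, 1.1], [0, 0, 1.1], [0, 0, 1.1], [0, 0, 1.1], [0, 0, 1.1], [0, 0, 1], [0, 0, 0.6]])

```text
clock: 15.0
position: [0.5024, 0.0737, 0.1567]
ee_rot: [-0.002, 0.648, 0.761, -0.001]
contact_force: [0.6, 0.1, -0.8]
width: 0.0579
gripper_force: 32.6
```

send_rows(xyz=[[0, 0, -0.015], [0, 0, -0.015], [0, 0, -0.015], [0, 0, -0.012], [0, 0, 0], [0, 0, 0]], delta_rot=[[0, 0, 0], [0, 0, 0], [0, 0, 0], [0, 0, 0], [0, 0, 0], [0, 0, 0]])

```text
clock: 15.6
position: [0.5043, 0.0708, 0.1009]
ee_rot: [-0.001, 0.649, 0.761, -0.0]
contact_force: [-0.3, 1.0, 0.2]
width: 0.0577
gripper_force: 32.6
```

Run:
```python
from h import *
print(readout.get_state()['position'])
w=cv2.cvtColor(img('wrist')['color'],cv2.COLOR_RGB2BGR);s=cv2.cvtColor(img('scene')['color'],cv2.COLOR_RGB2BGR)
cv2.imwrite('pics/m3.png',np.hstack([cv2.resize(w,(400,300)),cv2.resize(s[130:280,260:410],(300,300))]))
```

```text
[0.50430088 0.07077002 0.10087504]
```

View pics/m3.png

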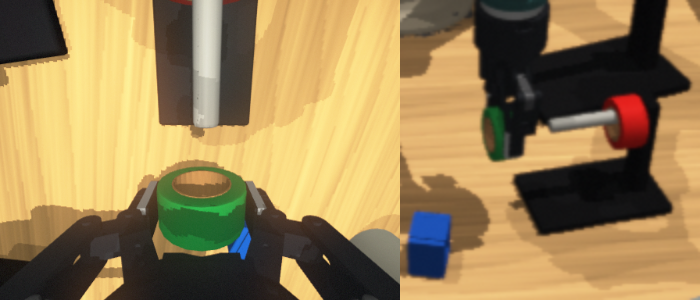

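Red hangs at the post (628,122). Green at (202,183) is lined up with the rod tip at (206,122), so I thread it.

send_rows(xyz=[[0.002, 0.005, 0.001], [-0.001, 0.01, 0], [-0.0015, 0.01, 0], [-0.0015, 0.01, 0], [-0.0015, 0.01, 0], [-0.0015, 0.01, 0], [-0.0015, 0.01, 0], [-0.0015, 0.01, 0], [-0.0015, 0.01, 0], [-0.0015, 0.01, 0], [-0.0015, 0.01, 0], [0, 0.001, 0]], delta_rot=[[0, 0, 0], [0, 0, 0], [0, 0, 0], [0, 0, 0], [0, 0, 0], [0, 0, 0], [0, 0, 0], [0, 0, 0], [0, 0, 0], [0, 0, 0], [0, 0, 0], [0, 0, 0]])

```text
clock: 16.9
position: [0.4922, 0.1777, 0.1023]
ee_rot: [-0.0, 0.649, 0.761, 0.0]
contact_force: [-0.9, -0.4, -0.3]
width: 0.0574
gripper_force: 32.6
```

send_rows(xyz=[[0, 0.001, -0.004], [0, 0, -0.004], [0, 0, -0.003], [0, 0, 0], [0, 0, 0]], delta_rot=[[0, 0, 0], [0, 0, 0], [0, 0, 0], [0, 0, 0], [0, 0, 0]])

```text
clock: 17.4
position: [0.4924, 0.1772, 0.0911]
ee_rot: [-0.0, 0.65, 0.76, -0.0]
contact_force: [-0.1, -0.1, -0.4]
width: 0.058
gripper_force: 32.6
```

send_rows(xyz=[[0, 0, 0], [0, 0, 0], [0, 0, 0], [0, 0, 0], [0, 0, 0]], delta_rot=[[0, 0, 0], [0, 0, 0], [0, 0, 0], [0, 0, 0], [0, 0, 0]], gripper=0.0854)

```text
clock: 17.9
position: [0.4925, 0.1775, 0.0914]
ee_rot: [0.0, 0.649, 0.76, 0.0]
contact_force: [0.6, 0.6, 0.3]
width: 0.0855
gripper_force: 0.0
```

send_rows(xyz=[[0, 0, 0.01], [0, 0, 0.02], [0, 0, 0.02], [0, 0, 0.025], [0, 0, 0.015], [0, -0.02, 0], [0, -0.025, 0], [0, -0.03, 0], [0.02, -0.03, 0], [0.025, -0.03, 0], [0.025, -0.03, 0], [0.02, -0.033, 0]], delta_rot=[[0, 0, 0], [0, 0, 0], [0, 0, 0], [0, 0, 0], [0, 0, 0], [0, 0, -3], [0, 0, -3], [0, 0, -3], [0, 0, -3], [0, 0, -3], [0, 0, -3], [0, 0, -3.5]])

```text
clock: 19.1
position: [0.5839, -0.0216, 0.1823]
ee_rot: [0.001, 0.781, 0.625, 0.001]
contact_force: [0.5, 0.1, 0.6]
width: 0.0854
gripper_force: 0.0
```

send_rows(xyz=[[0, 0, -0.02], [0, 0, -0.02], [0, 0, 0], [0, 0, 0]], delta_rot=[[0, 0, 0], [0, 0, 0], [0, 0, 0], [0, 0, 0]])

```text
clock: 19.5
position: [0.5825, -0.0204, 0.1419]
ee_rot: [0.0, 0.78, 0.626, 0.0]
contact_force: [0.7, -0.7, -0.3]
width: 0.085
gripper_force: 0.0
```

Run:
```python
from h import *
s=readout.get_state();print(s['position'],s['ee_rot'])
w=img('wrist');P=cloud(w);b=cv2.cvtColor(w['color'],cv2.COLOR_RGB2BGR)
h=cv2.cvtColor(w['color'],cv2.COLOR_RGB2HSV).astype(int);H,S=h[...,0],h[...,1]
t=P[(H>105)&(H<130)&(S>120)&(P[...,2]>.044)&(P[...,2]<.056)&(abs(P[...,1])<.1)&(P[...,0]>.5)]
print(len(t),cv2.minAreaRect(t[:,:2].astype(np.float32)*1000),np.median(t,0))
s=cv2.cvtColor(img('scene')['color'],cv2.COLOR_RGB2BGR)
cv2.imwrite('pics/m4.png',np.hstack([cv2.resize(b,(400,300)),cv2.resize(s[130:280,260:410],(300,300))]))
```

```text
[ 0.58251724 -0.02044423  0.1418999 ] [5.88775907e-05 7.79844878e-01 6.25972809e-01 7.24749470e-05]
2208 ((580.3096313476562, -17.446157455444336), (40.487613677978516, 48.19712448120117), 75.77618408203125) [ 0.58011836 -0.01671768  0.04924112]
```

View pics/m4.png

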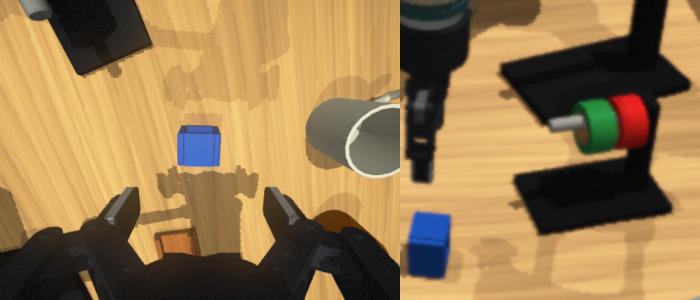

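Wrist (left): cap top at (199,150), square to the fingers. Scene (right): green at (597,125) sits next to red at (632,120) with the tip bare. Grasping the cap.

send_rows(xyz=[[-0.002, 0.002, -0.02], [0, 0, -0.02], [0, 0, -0.02], [0, 0, -0.02], [0, 0, -0.02], [0, 0, -0.02], [0, 0, -0.01], [0, 0, 0], [0, 0, 0]], delta_rot=[[0, 0, -1], [0, 0, 0], [0, 0, 0], [0, 0, 0], [0, 0, 0], [0, 0, 0], [0, 0, 0], [0, 0, 0], [0, 0, 0]])

```text
clock: 20.5
position: [0.5813, -0.0185, 0.0123]
ee_rot: [0.001, 0.785, 0.619, 0.001]
contact_force: [0.0, 0.3, 0.4]
width: 0.0851
gripper_force: 0.0
```

send_rows(xyz=[[0, 0, 0], [0, 0, 0], [0, 0, 0], [0, 0, 0], [0, 0, 0], [0, 0, 0], [0, 0, 0], [0, 0, 0]], delta_rot=[[0, 0, 0], [0, 0, 0], [0, 0, 0], [0, 0, 0], [0, 0, 0], [0, 0, 0], [0, 0, 0], [0, 0, 0]], gripper=0.04, force=30)

```text
clock: 21.3
position: [0.581, -0.0186, 0.0123]
ee_rot: [0.001, 0.785, 0.619, 0.001]
contact_force: [-0.7, 1.1, 6.5]
width: 0.0497
gripper_force: 32.8
```

send_rows(xyz=[[0, 0, 0.01], [0, 0, 0.02], [0, 0, 0.02], [0, 0, 0.02], [0, 0, 0.03], [0, 0, 0.02], [0, 0, 0.01], [0, 0, 0], [0, 0, 0]], delta_rot=[[0, 0, 0], [0, 0, 0], [0, 0, 0], [0, 0, 0], [0, 0, 0], [0, 0, 0], [0, 0, 0], [0, 0, 0], [0, 0, 0]])

```text
clock: 22.2
position: [0.5797, -0.0184, 0.1405]
ee_rot: [-0.001, 0.785, 0.619, -0.001]
contact_force: [-0.0, 1.3, -1.2]
width: 0.0496
gripper_force: 32.2
```

send_rows(xyz=[[-0.009, 0.009, 0], [-0.009, 0.011, 0], [-0.009, 0.012, 0], [-0.009, 0.012, 0], [-0.01, 0.012, 0], [-0.01, 0.012, 0], [-0.01, 0.012, -0.01], [-0.007, 0.011, -0.013], [0, 0, -0.015], [0, 0, 0], [0, 0, 0]], delta_rot=[[0, 0, 2.8], [0, 0, 2.8], [0, 0, 2.8], [0, 0, 2.8], [0, 0, 2.8], [0, 0, 2.8], [0, 0, 2.8], [0, 0, 2.8], [0, 0, 0.3], [0, 0, 0], [0, 0, 0]])

```text
clock: 23.3
position: [0.5073, 0.0729, 0.1035]
ee_rot: [0.0, 0.648, 0.762, 0.0]
contact_force: [0.1, 0.3, 0.5]
width: 0.0492
gripper_force: 32.2
```

Run:
```python
from h import *
s=readout.get_state();print(s['position'],s['ee_rot'])
rodfit()
b=cv2.imread('pics/wrist_r.png');s=cv2.imread('pics/scene_r.png')
cv2.imwrite('pics/m5.png',np.hstack([cv2.resize(b,(400,300)),cv2.resize(s[130:280,260:410],(300,300))]))
```

```text
[0.5072968  0.07286382 0.10352755] [5.69134944e-05 6.47682711e-01 7.61910167e-01 1.32162931e-05]
wrist rod yaw 9.0 lo 0.499 0.1228 hi 0.4933 0.1593 z [0.1211 0.123 ] 2906
scene rod yaw 8.8 lo 0.5042 0.1227 hi 0.4984 0.1605 z [0.1189 0.1234] 118
```

View pics/m5.png

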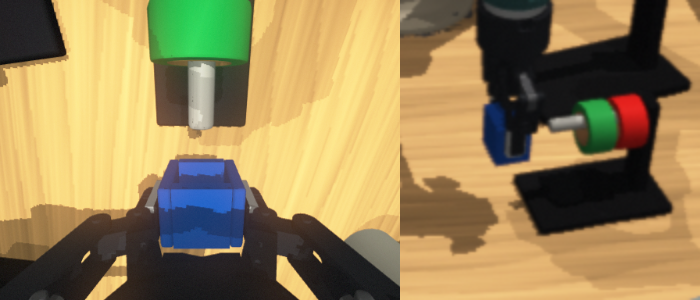

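Cap bore at (201,170) is centred on the rod tip at (201,125); pushing on.

send_rows(xyz=[[-0.0005, 0.004, -0.001], [-0.001, 0.007, 0], [-0.001, 0.008, 0], [-0.001, 0.008, 0], [-0.001, 0.008, 0], [-0.001, 0.008, 0], [-0.001, 0.006, 0], [-0.001, 0.005, 0], [0, 0, 0]], delta_rot=[[0, 0, 0], [0, 0, 0], [0, 0, 0], [0, 0, 0], [0, 0, 0], [0, 0, 0], [0, 0, 0], [0, 0, 0], [0, 0, 0]])

```text
clock: 24.35
position: [0.4997, 0.1272, 0.1023]
ee_rot: [-0.0, 0.648, 0.762, -0.0]
contact_force: [-0.9, 0.6, -0.2]
width: 0.0498
gripper_force: 32.2
```

send_rows(xyz=[[-0.0003, 0.0015, 0], [-0.0003, 0.0015, 0], [-0.0003, 0.0015, 0], [0, 0.001, 0], [0, 0, 0]], delta_rot=[[0, 0, 0], [0, 0, 0], [0, 0, 0], [0, 0, 0], [0, 0, 0]])

```text
clock: 24.85
position: [0.4991, 0.132, 0.1023]
ee_rot: [0.0, 0.648, 0.762, 0.0]
contact_force: [0.4, 0.1, -0.7]
width: 0.0496
gripper_force: 32.2
```

send_rows(xyz=[[-0.0003, 0.001, 0], [-0.0003, 0.001, 0], [0, 0.001, 0], [0, 0, 0], [0, 0, 0]], delta_rot=[[0, 0, 0], [0, 0, 0], [0, 0, 0], [0, 0, 0], [0, 0, 0]])

```text
clock: 25.35
position: [0.4988, 0.133, 0.1023]
ee_rot: [0.001, 0.648, 0.762, -0.001]
contact_force: [0.9, -7.2, -0.6]
width: 0.0497
gripper_force: 32.1
```

send_rows(xyz=[[-0.0003, 0.001, 0], [0, 0.001, 0], [0, 0, 0], [0, 0, 0]], delta_rot=[[0, 0, 0], [0, 0, 0], [0, 0, 0], [0, 0, 0]])

```text
clock: 25.75
position: [0.4987, 0.133, 0.1023]
ee_rot: [0.003, 0.647, 0.762, -0.003]
contact_force: [1.4, -12.9, -1.6]
width: 0.0497
gripper_force: 32.1
```

Contact at the bore floor (12.9 N). I ease the push, lower it onto the rod and release.

send_rows(xyz=[[0, -0.002, 0], [0, 0, -0.004], [0, 0, -0.004], [0, 0, -0.001], [0, 0, 0], [0, 0, 0]], delta_rot=[[0, 0, 0], [0, 0, 0], [0, 0, 0], [0, 0, 0], [0, 0, 0], [0, 0, 0]])

```text
clock: 26.35
position: [0.4994, 0.1331, 0.0938]
ee_rot: [0.002, 0.648, 0.762, -0.001]
contact_force: [2.2, -7.4, 0.9]
width: 0.0496
gripper_force: 32.4
```

send_rows(xyz=[[0, 0, 0], [0, 0, 0], [0, 0, 0], [0, 0, 0], [0, 0, 0], [0, 0, 0]], delta_rot=[[0, 0, 0], [0, 0, 0], [0, 0, 0], [0, 0, 0], [0, 0, 0], [0, 0, 0]], gripper=0.0854)

```text
clock: 26.95
position: [0.4981, 0.1351, 0.0933]
ee_rot: [-0.0, 0.648, 0.762, 0.0]
contact_force: [0.2, 0.1, -0.1]
width: 0.0856
gripper_force: 0.0
```

send_rows(xyz=[[0, 0, 0.01], [0, 0, 0.02], [0, 0, 0.02], [0, 0, 0.025], [0, 0, 0.025], [0, -0.01, 0.02], [0, -0.02, 0.01], [0, -0.02, 0], [0, -0.02, 0], [0, -0.02, 0], [0, 0, 0], [0, 0, 0]], delta_rot=[[0, 0, 0], [0, 0, 0], [0, 0, 0], [0, 0, 0], [0, 0, 0], [0, 0, 0], [0, 0, 0], [0, 0, 0], [0, 0, 0], [0, 0, 0], [0, 0, 0], [0, 0, 0]])

```text
clock: 28.15
position: [0.4982, 0.0451, 0.2239]
ee_rot: [0.0, 0.649, 0.761, 0.001]
contact_force: [-1.1, -0.6, -0.3]
width: 0.0855
gripper_force: 0.0
```

Run:
```python
from h import *
s=img('scene');w=img('wrist')
for n,d in(('scene',s),('wrist',w)):
    P=cloud(d);h=cv2.cvtColor(d['color'],cv2.COLOR_RGB2HSV).astype(int);H,S=h[...,0],h[...,1]
    z=(P[...,2]>.06)&(P[...,2]<.15)&(P[...,1]>.06)&(P[...,1]<.26)&(P[...,0]>.43)&(P[...,0]<.56)&(S>130)
    for k,m in {'r':((H<6)|(H>174)),'g':(H>45)&(H<80),'b':(H>105)&(H<130)}.items():
        t=P[m&z]
        if len(t)>20:
            q=(t[:,:2]-[.4985,.122])@[-.156,.988];print(n,k,len(t),'s',np.percentile(q,[2,98]).round(4),'z',np.percentile(t[:,2],[2,98]).round(4))
a,b=[cv2.cvtColor(x['color'],cv2.COLOR_RGB2BGR) for x in(s,w)]
cv2.imwrite('pics/m6.png',np.hstack([cv2.resize(b,(400,300)),cv2.resize(a[160:250,310:400],(300,300),interpolation=2)]))
```

```text
scene r 422 s [0.0744 0.1107] z [0.0854 0.1336]
scene g 363 s [0.0374 0.0664] z [0.0896 0.1336]
scene b 635 s [-0.0099  0.0298] z [0.0861 0.1324]
wrist r 242 s [0.0755 0.0811] z [0.1117 0.1326]
wrist g 2860 s [0.0391 0.0671] z [0.1142 0.1337]
wrist b 3031 s [-0.0076  0.0305] z [0.1274 0.1326]
```

View pics/m6.png

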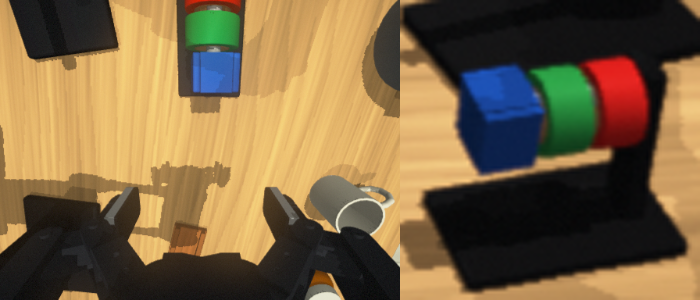

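Cap, green and red sit in order on the rod: cap at (500,115), green (565,108), red (618,100). The cap's span of -8 to 30 mm agrees with home within noise. As insurance I'll give a gentle nudge with closed fingers.

send_rows(xyz=[[0.005, 0.01, -0.02], [0.005, 0.01, -0.02], [0, 0, -0.025], [0, 0, -0.025], [0, 0, -0.025], [0, 0, -0.017], [0, 0, 0], [0, 0, 0]], delta_rot=[[0, 0, 0], [0, 0, 0], [0, 0, 0], [0, 0, 0], [0, 0, 0], [0, 0, 0], [0, 0, 0], [0, 0, 0]], gripper=0.0)

```text
clock: 29.05
position: [0.5083, 0.0656, 0.0915]
ee_rot: [-0.0, 0.648, 0.762, 0.0]
contact_force: [-0.2, -0.0, -0.6]
width: 0.0003
gripper_force: 0.0
```

send_rows(xyz=[[-0.001, 0.007, 0], [-0.001, 0.007, 0], [-0.001, 0.007, 0], [-0.001, 0.006, 0], [-0.0003, 0.002, 0], [-0.0003, 0.002, 0], [0, 0, 0], [0, 0, 0]], delta_rot=[[0, 0, 0], [0, 0, 0], [0, 0, 0], [0, 0, 0], [0, 0, 0], [0, 0, 0], [0, 0, 0], [0, 0, 0]])

```text
clock: 29.85
position: [0.5035, 0.0959, 0.0913]
ee_rot: [0.0, 0.648, 0.762, -0.0]
contact_force: [0.7, -0.7, 0.2]
width: -0.0003
gripper_force: 0.0
```

send_rows(xyz=[[-0.0003, 0.0015, 0], [-0.0003, 0.0015, 0], [0, 0.0015, 0], [0, 0, 0]], delta_rot=[[0, 0, 0], [0, 0, 0], [0, 0, 0], [0, 0, 0]])

```text
clock: 30.25
position: [0.5029, 0.1007, 0.0913]
ee_rot: [0.0, 0.648, 0.762, 0.0]
contact_force: [-0.5, 1.0, -0.2]
width: -0.0001
gripper_force: 0.0
```

send_rows(xyz=[[0, 0.001, 0], [0, 0.001, 0], [0, 0, 0]], delta_rot=[[0, 0, 0], [0, 0, 0], [0, 0, 0]])

```text
clock: 30.55
position: [0.5029, 0.1014, 0.0914]
ee_rot: [0.001, 0.648, 0.762, -0.001]
contact_force: [-0.4, -5.4, 0.8]
width: -0.0004
gripper_force: 0.0
```

The cap resists 5.4 N at once without moving, so it is home. Backing off.

send_rows(xyz=[[0, -0.005, 0], [0, -0.015, 0], [0, -0.02, 0], [0, -0.02, 0.01], [0, 0, 0.03], [0, 0, 0.03], [0, 0, 0.03], [0, 0, 0], [0, 0, 0]], delta_rot=[[0, 0, 0], [0, 0, 0], [0, 0, 0], [0, 0, 0], [0, 0, 0], [0, 0, 0], [0, 0, 0], [0, 0, 0], [0, 0, 0]])

```text
clock: 31.45
position: [0.503, 0.042, 0.1917]
ee_rot: [0.0, 0.648, 0.761, 0.001]
contact_force: [-0.3, -0.6, -0.7]
width: 0.0001
gripper_force: 0.0
```

Run:
```python
from h import *
d=img('scene');P=cloud(d);h=cv2.cvtColor(d['color'],cv2.COLOR_RGB2HSV).astype(int);H,S=h[...,0],h[...,1]
z=(P[...,2]>.06)&(P[...,2]<.15)&(P[...,1]>.06)&(P[...,1]<.26)&(P[...,0]>.43)&(P[...,0]<.56)&(S>130)
for k,m in {'r':((H<6)|(H>174)),'g':(H>45)&(H<80),'b':(H>105)&(H<130)}.items():
    t=P[m&z];q=(t[:,:2]-[.4985,.122])@[-.156,.988];print(k,len(t),np.percentile(q,[2,98]).round(4),np.percentile(t[:,2],[2,98]).round(4))
print(order.sign_off())
```

```text
r 419 [0.0743 0.1105] [0.0847 0.134 ]
g 364 [0.0371 0.0666] [0.0891 0.1337]
b 636 [-0.0097  0.0296] [0.0857 0.1326]
the job is handed in; nothing more can be done
None
```

The red roll hangs on the rod at the post with the green roll next to it, the blue cap is pushed fully home, and the arm is clear of everything; the job was handed in at about 31.5 s.

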